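Index the lamp table to the next measuring angle

ROBOT

A 6-joint arm with a two-finger parallel gripper is mounted at the origin on the work surface. World frame = base frame: x ahead of the robot, y to its left, z up, the work surface at z = 0. Lengths are in m, angles in rad, forces in N, time in s.
With the tool pointing down it reaches from about 0.3 to 0.775 m from the base axis. Payload 14.6 kg.
Tool frame: the origin (TCP) lies at the very end of the fingers, on their centre line; the grasp point (between the pads) lies 19 mm behind it; y points along the fingers, x is the direction in which the jaws open and shut, and the axes are right-handed (so a half turn about y gives the same grasp; the last joint's range is limited). The gripper opens to 94 mm and grips with 3 to 60 N. Pads are 16 mm wide; open, the fingers measure 119 mm over their backs; the gripper's body (75 mm by 177 mm) begins 78 mm behind the grasp point.
Start: joints at [1.249, 0.3, 1.521, -0, 1.321, -0.067], TCP at [0.139, 0.532, 0.205] pointing down, gripper open.
Joint ranges: [-3.03, 3.03], [-0.79, 2.21], [0.23, 2.52], [-1.04, 4.18], [0, 3.07], [-2.55, 2.55]. Speed limits (rad/s): [2.22, 2.22, 2.57, 3.14, 3.14, 3.14].

INTERFACE

Orientations are given as [roll, pitch, yaw] about the fixed x, y, z axes, in that order (R = Rz(yaw) Ry(pitch) Rx(roll)).
In Python, from station import * gives the robot as it stands.
- The arm moves only by the tool send_rows, never from a script. Its argument "series" is text: rows parted by semicolons, each of 7 numbers parted by spaces: the turn, a rotation vector about the tool's x, y, z in units of 5 degrees (1.0 is 5 degrees), then the shift along the tool's x, y, z in cm, then the opening, from -1 (shut) to 1 (fully open). A call has exactly 10 rows; each row is the pose to reach, as a shift and turn from the pose commanded when the call began, along the tool's axes at that moment; what a row does not reach only later rows make up. A row lasts 1/12 s, in which the tool goes at most 41.7 mm and 7.16 degrees, less where a joint would pass 70% of its speed; a pose out of reach is approached as far as the arm can. A call with a gripper value outside its range is refused whole. The fingers move at their own pace and stop on an object; "newtons" is the grip in N (left out, the last holds). Time passes only in rows, so rows that repeat a pose let the fingers close, or fill a call up. It gives the time, the measured TCP pose, the force and the opening at its end, in the units of the state.
- get_obs(): the state, without advancing time (a new reading comes with each control period).
- camera(name): name is "scene" or "top" or "wrist"; returns the picture (480x640x3 uint8, red, green, blue); there is no depth.
- camera_info(name): a dict with "K" (3x3 intrinsics, pixels), "k1" (the pictures are not rectified: a ray, as slopes to the right and down, at radius r is drawn at 1 + k1 r^2 times it, then the intrinsics apply), "R" (3x3) and "t" (3): a world point X has camera coordinates R X + t; the wrist camera has in their place "mount" (4x4, takes a point from camera to tool coordinates, whose origin is the TCP and whose axes are the tool frame's). Camera axes: x right, y down, z forward; pixel columns grow to the right and rows downward; lengths in m; the calibration is good to about 2 mm. A picture is of the moment at which its call begins: read the wrist's pose just before it. camera_info takes no time and is no camera call.
- hand_in(): hands the job in, once; it reports no verdict.
The state is a dict: "time_s": time; "qpos": joint angles; "joint_vel": joint speeds; "tau": joint torques, N m; "ee_pos": TCP position; "eef_rot": TCP orientation; "force": force on the tool from outside, world axes, zero at the start; "moment": the same for the moment, N m; "grip_width": finger opening in m.
Only numpy, scipy, OpenCV 4.12 (cv2) and the standard library are available. Lean on these libraries where they do the work, as an engineer would, in place of code of your own. Each camera call takes 0.05 s, during which the arm holds its last target. There are 200 camera calls.

TASK

The lamp on the indexing table is to be set to its next measuring angle. Press the table's blue spring plunger down with the fingertips and, keeping it down, push it round to the neighbouring hole in the ring that is marked by the green post (not the red one); then let it spring fully up into that hole. Do not touch the lamp standing on the table, lift anything, or shift any of the things round about.

Things in the scene. Friction and masses are not known exactly. Their poses are not given: they have to be found in the camera images.
- index_base: fixed base of the rotary table: dark foot 312 mm across carrying a level aluminium ring (radius 130 to 150 mm, top 46 mm, underside 34 mm up), parted by 8 radial slots (the holes), 45 degrees apart, 23 mm wide. The plunger starts in the slot on the base's own +x axis. Origin: centre of the underside, on the turning axis, on the work surface; z up. Position and yaw differ each time
- turntable (a joint): angle (rad) of the grey turntable disc (radius 122 mm, top 42 mm up), anticlockwise positive from above: 0 = plunger in its first hole, on the base's +x axis; +0.785 / -0.785 = in the neighbouring hole 45 degrees anticlockwise / clockwise. Light friction (0.06 N m); it stays where left. With the plunger up it is locked, with about 0.03 rad of play either way
- plunger (a joint): how far the plunger is pressed down (m): 0 = fully up, 0.015 = bottomed. A spring pushes it up (5 N at the top, 9 N at the bottom). From 0.011 on, its key is clear below the ring and the table can turn. Let up between holes it stays about 0.010 down, caught under the ring; let up within about 0.04 rad of a hole it springs up into it
- plunger_top (a point): centre of the flat top of the blue plunger cap (round, 42 mm across, 12 mm thick, top 72 mm above the work surface when up). It rides on the turntable 92 mm from the turning axis; a brass key 14 mm wide runs outwards from it into the slot. A fingertip pressed on the cap drags it round by friction. Beside the cap only the lamp is taller than the ring
- green_marker: round green post, 22 mm across, 42 mm high, fixed outside the ring 172 mm from the turning axis, right beside the hole to go to; 45 degrees from the plunger's first hole, on either side. Origin: centre of its underside
- red_marker: same post in red, beside the other neighbouring hole. Origin: centre of its underside
- lamp_center (a point): the small lamp that stands loose on the middle of the turntable: white block 66 x 44 x 18 mm with a black socket and a bulb, 56 mm high over all, its top about 98 mm above the work surface. This point lies on its upright centre line, 20 mm above its underside
- knife_switch: black knife switch block, 120 x 80 x 30 mm, with a raised lever, about 100 mm high over all; loose bystander, to be left alone. Origin: centre of its underside
- lamp_block: grey block 110 x 70 x 30 mm with a bulb, about 91 mm high over all; loose bystander, to be left alone. Origin: centre of its underside
- brass_weight: brass weight, 30 mm across, 40 mm high; loose bystander, to be left alone. Origin: centre of its underside
- blue_plug: blue plug standing on end, 18 mm across, 48 mm high; loose bystander, to be left alone. Origin: centre of its underside
- screw_jar: amber jar with a white cap, 52 mm across, 70 mm high; loose bystander, to be left alone. Origin: centre of its underside
- meter: yellow hand meter lying flat, 75 x 130 x 40 mm; loose bystander, to be left alone. Origin: centre of its underside

How it is judged:
On the way, in this order (a step that is already met when the one before it is completed fails the run):
1. the plunger is pressed down clear of its first hole (value of joint plunger above 0.0095 m and value of joint turntable between -0.12 and 0.12 rad), for 0.05 s.
2. the table is turned to the hole by the green post and the plunger has sprung up into it (((y of green_marker in the frame of index_base above 0 m and value of joint turntable between 0.725 and 0.845 rad) or (not (y of green_marker in the frame of index_base above 0 m) and value of joint turntable between -0.845 and -0.725 rad)) and value of joint plunger below 0.002 m), for 0.2 s.
At the end, for the whole second after the job is handed in: The turntable rests in the hole beside the green post (within 0.06 rad of 45 degrees from the first hole), the plunger is up to within 2 mm, and the lamp stands upright on the table (all of step 2 and velocity of joint turntable between -0.03 and 0.03 rad/s and angle between lamp_center's own z axis and vertical below 0.1 rad); the robot touches nothing.
It fails at once if the robot touches the lamp (contact force between any of the arm, the fingers and lamp above 0.5 N).
It fails at once if the lamp is lifted, tipped or slid from the middle of the table (height (world z) of lamp_center above 0.07 m or angle between lamp_center's own z axis and vertical above 0.2 rad or horizontal distance between lamp_center and index_base above 0.035 m).
It fails at once if a thing round about is lifted or shifted by more than 15 mm (distance of any of knife_switch, lamp_block, brass_weight, blue_plug, screw_jar, meter from where it was at the start of the episode above 0.015 m).
It also fails if it takes over 35 s, if anything falls off the work surface, if the arm or the gripper's body presses on something with over 40 N, if the wrist force passes 120 N, or if a joint passes its speed limit or range.

## Working session

There is one attempt and no reset: what is moved stays moved. The work goes in short steps, Python scripts to look and compute and a tool call to move; the robot and the scene stay as the last step left them, time stands still between calls to the robot, and variables do not carry over. Pictures are saved under pics/ and viewed, on a budget of 10 in all, crops included, one or two more only if the job needs it, and the job is handed in when it is done.

Besides the shell and the picture viewer there is one more tool, called after "Request:" in YAML: its name, and indented under it one key for each argument. send_rows: Moves the arm, as the interface text tells. Its arguments: {"type":"object","properties":{"series":{"type":"string"},"newtons":{"type":"number"}},"required":["series"]}

```bash
mkdir -p pics; ls; python3 - <<'E'
from station import *
import cv2
o=get_obs();print({k:o[k] for k in('time_s','ee_pos','eef_rot','grip_width','force')})
for n in("scene","top"):
    im=camera(n);cv2.imwrite(f"pics/{n}0.png",im[:,:,::-1]);print(n,camera_info(n))
print(camera_info("wrist"))
E
```

```text
pics
{'time_s': 0.0, 'ee_pos': array([0.13856101, 0.53199683, 0.20488718]), 'eef_rot': array([-1.57072018e+00,  1.13477312e-03,  1.31597079e+00]), 'grip_width': 0.093973452971077, 'force': array([ 0.06153816, -0.0653086 , -0.52579166])}
scene {'K': array([[437.84320958,   0.        , 315.5664898 ],
       [  0.        , 437.84320958, 233.27883097],
       [  0.        ,   0.        ,   1.        ]]), 'k1': 0.019830578489849836, 'R': array([[ 0.71213295,  0.7019236 , -0.01303535],
       [ 0.40603894, -0.42694978, -0.80798902],
       [-0.57271201,  0.57010275, -0.58905332]]), 't': array([-0.39532302, -0.16694821,  1.34662857])}
top {'K': array([[526.80680256,   0.        , 312.83339222],
       [  0.        , 526.80680256, 226.4666479 ],
       [  0.        ,   0.        ,   1.        ]]), 'k1': -0.16063842680006557, 'R': array([[-2.71128430e-02, -9.99631032e-01, -1.64132162e-03],
       [-9.95903117e-01,  2.71533534e-02, -8.62535570e-02],
       [ 8.62662995e-02, -7.03981832e-04, -9.96271865e-01]]), 't': array([0.04008836, 0.54963316, 1.1380779 ])}
{'K': array([[371.61839534,   0.        , 322.67339012],
       [  0.        , 371.61839534, 244.72535114],
       [  0.        ,   0.        ,   1.        ]]), 'k1': -0.04511893387303206, 'mount': array([[ 9.99999918e-01,  2.27223512e-04,  3.35311594e-04,
         5.11795398e-04],
       [-2.55299245e-04, -2.89111775e-01,  9.57295313e-01,
        -1.79691552e-01],
       [ 3.14462534e-04, -9.57295320e-01, -2.89111693e-01,
         8.45127005e-02],
       [ 0.00000000e+00,  0.00000000e+00,  0.00000000e+00,
         1.00000000e+00]])}
```

View pics/top0.png

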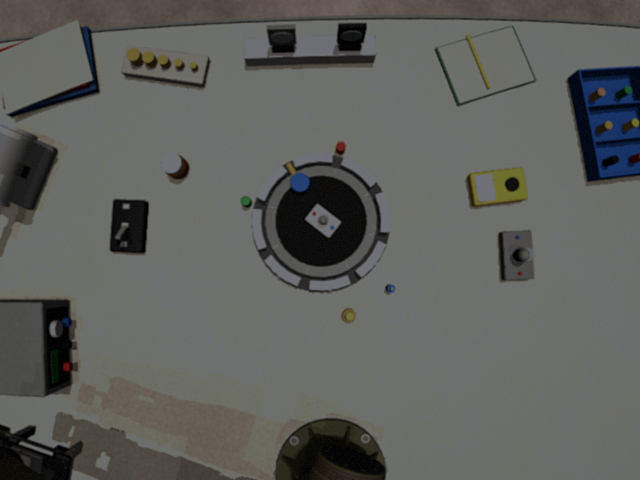

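View pics/scene0.png

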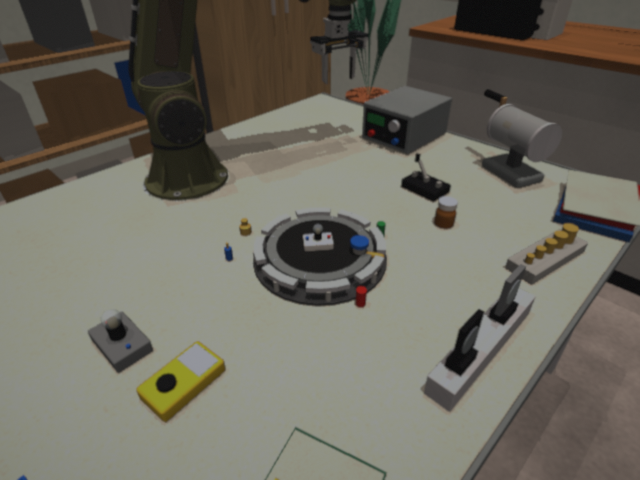

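Top view: blue cap at (300,183), green post at (246,202), red post at (340,147), lamp at (322,221), robot base at the bottom. Next I turn these into positions.

```bash
cat > h.py <<'E'
import numpy as np, cv2
from station import *
from scipy.spatial.transform import Rotation as Rn
def cam(name,o=None):
    c=camera_info(name)
    if 'mount' in c:
        T=np.eye(4);T[:3,:3]=Rn.from_euler('xyz',o['eef_rot']).as_matrix();T[:3,3]=o['ee_pos']
        W=np.linalg.inv(T@c['mount']);c['R'],c['t']=W[:3,:3],W[:3,3]
    return c
def cast(c,uv,z):
    d=(np.array(uv)-c['K'][:2,2])/[c['K'][0,0],c['K'][1,1]]
    s=d.copy()
    for _ in range(20): s=d/(1+c['k1']*(s@s))
    C=-c['R'].T@c['t'];r=c['R'].T@np.append(s,1)
    return C+r*(z-C[2])/r[2]
def blob(im,lo,hi,box):
    h=cv2.cvtColor(im,cv2.COLOR_RGB2HSV);m=cv2.inRange(h,lo,hi)
    k=np.zeros_like(m);u0,v0,u1,v1=box;k[v0:v1,u0:u1]=255;m&=k
    n,_,st,ce=cv2.connectedComponentsWithStats(m);i=1+np.argmax(st[1:,4]);return ce[i],st[i]
G=((45,120,40),(75,255,255));R=((0,150,50),(6,255,255));B=((100,130,50),(125,255,255))
def fit(P,g,r):
    # P,g,r xy of cap, green, red -> centre, angle of +x, sign of green
    s=np.sign(np.cross(np.append(P-(g+r)/2,0),np.append(g-(g+r)/2,0))[2])
    M=np.array([[92,0],[172*.7071,s*172*.7071],[172*.7071,-s*172*.7071]])/1000
    D=np.array([P,g,r]);a=M-M.mean(0);b=D-D.mean(0)
    th=np.arctan2((a[:,0]*b[:,1]-a[:,1]*b[:,0]).sum(),(a*b).sum());Q=np.array([[np.cos(th),-np.sin(th)],[np.sin(th),np.cos(th)]])
    t=D.mean(0)-Q@M.mean(0);return t,th,s,np.linalg.norm(D-(M@Q.T+t),axis=1)
E
python3 - <<'E'
from h import *
for n,bx in(("top",[(280,165,320,200),(235,190,258,215),(330,135,352,160)]),("scene",[(345,230,375,255),(372,218,390,240),(350,283,372,310)])):
    im=cv2.imread(f"pics/{n}0.png")[:,:,::-1].copy();c=cam(n);p=[]
    for col,b,z in zip((B,G,R),bx,(.068,.03,.03)):
        ce,st=blob(im,*col,b);x=cast(c,ce,z);p.append(x[:2]);print(n,ce,st,x.round(4))
    print(fit(*p))
E
```

```text
top [299.68881119 182.24475524] [291 173  19  19 286] [0.6424 0.0507 0.068 ]
top [245.32258065 200.83870968] [241 197  10   9  62] [0.6109 0.1727 0.03  ]
top [340.45       146.38333333] [337 142   8   9  60] [ 0.7277 -0.0413  0.03  ]
(array([0.75842312, 0.1141915 ]), np.float64(-2.6424333185849034), np.float64(-1.0), array([0.04026849, 0.02011402, 0.02015946]))
scene [358.72222222 241.77314815] [350 235  19  15 216] [0.6429 0.0478 0.068 ]
scene [381.0952381  225.52380952] [378 222   7  10  42] [0.609  0.1762 0.03  ]
scene [360.57458564 295.07734807] [356 285  11  22 181] [ 0.7292 -0.0466  0.03  ]
(array([0.7588011 , 0.11204451]), np.float64(-2.6483659964861834), np.float64(-1.0), array([0.04055931, 0.02087799, 0.02087637]))
```

```bash
sed -i 's/s=np.sign/s=-np.sign/' h.py; python3 - <<'E'
from h import *
for p in ([[.6424,.0507],[.6109,.1727],[.7277,-.0413]],[[.6429,.0478],[.609,.1762],[.7292,-.0466]]):
    t,th,s,e=fit(*map(np.array,p));print(t,th,s,e)
    print([(t+.092*np.array([np.cos(th+a),np.sin(th+a)])).round(4) for a in np.linspace(0,np.pi/4,6)])
o=get_obs();print(o['time_s'],Rn.from_euler('xyz',o['eef_rot']).as_matrix().round(3))
E
```

```text
[0.5622545  0.00714592] 0.49979084215453223 1.0 [0.00080566 0.00055555 0.00041488]
[array([0.643 , 0.0512]), array([0.6351, 0.0633]), array([0.6254, 0.074 ]), array([0.6142, 0.0831]), array([0.6017, 0.0903]), array([0.5882, 0.0954])]
[0.56210306 0.00591905] 0.4963296241093555 1.0 [0.00193226 0.00582347 0.00414362]
[array([0.643 , 0.0497]), array([0.6352, 0.0618]), array([0.6255, 0.0726]), array([0.6143, 0.0817]), array([0.6018, 0.0889]), array([0.5883, 0.0941])]
0.1 [[ 0.252 -0.    -0.968]
 [ 0.968 -0.001  0.252]
 [-0.001 -1.     0.   ]]
```

Request:
send_rows:
  series: "0 0 0 -1.7 0 -3 -1;0 0 0 -3.4 0 -6 -1;0 0 0 -5.1 0 -9.1 -1;0 0 0 -6.8 0 -12.2 -1;0 0 0 -8.5 0 -15.2 -1;0 0 0 -10.2 0 -18.3 -1;0 0 0 -11.9 0 -21.3 -1;0 0 0 -13.6 0 -24.4 -1;0 0 0 -15.3 0 -27.4 -1;0 0 0 -17 0 -30.5 -1"
  newtons: 15

```text
time_s: 0.93
ee_pos: [0.3918, 0.2894, 0.2053]
eef_rot: [-1.571, 0.0, 1.316]
force: [-0.3, 0.5, 0.1]
grip_width: 0.0307
```

Request:
send_rows:
  series: "0 0 0 -1.7 0 -3 -1;0 0 0 -3.4 0 -6 -1;0 0 0 -5.1 0 -9.1 -1;0 0 0 -6.8 0 -12.2 -1;0 0 0 -8.5 0 -15.2 -1;0 0 0 -10.2 1 -18.3 -1;0 0 0 -11.9 2 -21.3 -1;0 0 0 -13.6 3 -24.4 -1;0 0 0 -15.3 4 -27.4 -1;0 0 0 -16.9 4.5 -30.4 -1"

```text
time_s: 1.77
ee_pos: [0.643, 0.0491, 0.1586]
eef_rot: [-1.569, 0.001, 1.316]
force: [0.1, 0.8, 0.1]
grip_width: 0.0005
```

Request:
send_rows:
  series: "0 0 0 0 0 0 -1;0 0 0 0 0 0 -1;0 0 0 0 0 0 -1;0 0 0 0 0 0 -1;0 0 0 0 0 0 -1;0 0 0 0 0 0 -1;0 0 0 0 0 0 -1;0 0 0 0 0 0 -1;0 0 0 0 0 0 -1;0 0 0 0 0 0 -1"

```text
time_s: 2.6
ee_pos: [0.6425, 0.0508, 0.1605]
eef_rot: [-1.571, 0.0, 1.316]
force: [0.1, 0.3, 0.3]
grip_width: 0.0007
```

```bash
python3 - <<'E'
from h import *
o=get_obs();im=camera("wrist");cv2.imwrite("pics/w1.png",im[:,:,::-1])
np.savez("w1.npz",p=o['ee_pos'],r=o['eef_rot'])
print(o)
E
```

```text
{'time_s': 2.6, 'qpos': array([ 2.20296381e-02,  5.47105507e-01,  1.27839751e+00, -4.66461273e-05,
        1.31603446e+00, -1.29407212e+00]), 'joint_vel': array([-5.51623800e-04,  3.65156158e-03, -2.11427585e-04, -9.26556595e-04,
       -9.24999771e-05,  9.96804598e-05]), 'tau': array([ 8.76686792e-02, -6.67537093e+01, -3.51811767e+01,  6.63069877e-03,
        7.68145057e-02,  9.20242819e-04]), 'ee_pos': array([0.64248627, 0.05075269, 0.16051291]), 'eef_rot': array([-1.57086174e+00,  2.83491684e-05,  1.31611351e+00]), 'force': array([0.13173273, 0.31417949, 0.28094641]), 'moment': array([-0.02141663,  0.02661367,  0.01713206]), 'grip_width': 0.0007342456471359704}
```

View pics/w1.png

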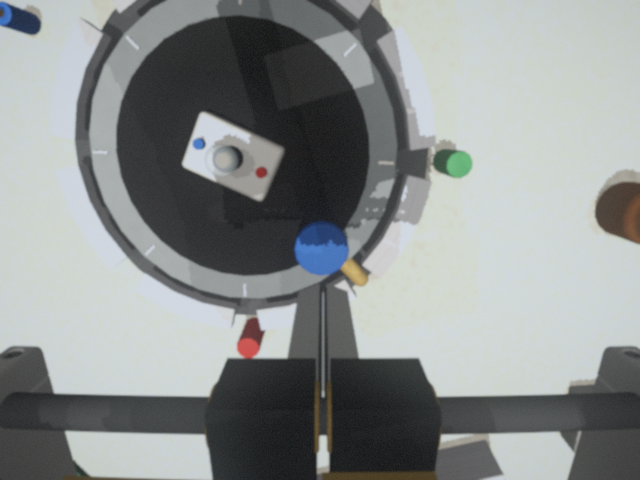

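Wrist view: blue cap at (321,248) below the fingertips, green post at (455,163), red at (249,338), lamp at (228,160), well clear of the fingers.

```bash
python3 - <<'E'
from h import *
d=np.load("w1.npz");o=dict(ee_pos=d['p'],eef_rot=d['r']);c=cam("wrist",o)
im=cv2.imread("pics/w1.png")[:,:,::-1].copy();p=[]
for col,b,z in zip((B,G,R),((285,215,360,280),(430,145,480,185),(230,310,270,365)),(.071,.038,.03)):
    ce,st=blob(im,*col,b);p.append(cast(c,ce,z)[:2]);print(ce,st,p[-1].round(4))
t,th,s,e=fit(*p);print(t,th,s,e)
t=(t+[.5622,.0071])/2;th=(th+.4998)/2
Rm=Rn.from_euler('xyz',o['eef_rot']).as_matrix()
f=lambda a:t+.092*np.array([np.cos(th+a),np.sin(th+a)])
print('to cap',100*Rm.T@np.append(f(0)-o['ee_pos'][:2],0))
for a in np.arange(0,51,5): print(a,(100*Rm.T@np.append(f(np.radians(a))-f(0),0)).round(2))
E
```

```text
[320.42589286 247.49598214] [ 294  221   54   53 2240] [0.6412 0.0499]Traceback (most recent call last):
  File "<stdin>", line 5, in <module>
  File "h.py", line 19, in blob
    n,_,st,ce=cv2.connectedComponentsWithStats(m);i=1+np.argmax(st[1:,4]);return ce[i],st[i]
                                                      ~~~~~~~~~^^^^^^^^^^
    return _wrapfunc(a, 'argmax', axis=axis, out=out, **kwds)
    return bound(*args, **kwds)
ValueError: attempt to get argmax of an empty sequence
```

```bash
python3 - <<'E'
from h import *
d=np.load("w1.npz");o=dict(ee_pos=d['p'],eef_rot=d['r']);c=cam("wrist",o)
im=cv2.imread("pics/w1.png")[:,:,::-1].copy();p=[]
G=((45,100,40),(85,255,255))
for col,b,z in zip((B,G,R),((285,215,360,280),(430,145,480,185),(230,310,270,365)),(.071,.038,.03)):
    ce,st=blob(im,*col,b);p.append(cast(c,ce,z)[:2]);print(ce,st,p[-1].round(4))
t,th,s,e=fit(*p);print(t,th,s,e)
t=(t+[.5622,.0071])/2;th=(th+.4998)/2
Rm=Rn.from_euler('xyz',o['eef_rot']).as_matrix()
f=lambda a:t+.092*np.array([np.cos(th+a),np.sin(th+a)])
print('to cap',100*Rm.T@np.append(f(0)-o['ee_pos'][:2],0))
for a in np.arange(0,51,5): print(a,(100*Rm.T@np.append(f(np.radians(a))-f(0),0)).round(2))
E
```

```text
[320.42589286 247.49598214] [ 294  221   54   53 2240] [0.6412 0.0499]
[458.31494253 163.87586207] [447 152  24  24 435] [0.6109 0.1722]
[248.125   349.39375] [239 342  19  15 160] [ 0.735  -0.0465]
[0.56503453 0.0036794 ] 0.5131475478286951 1.0 [0.00410274 0.00286305 0.00582764]
to cap [-3.12008906e-02  1.21043828e-05 -1.71529849e-01]
0 [0. 0. 0.]
5 [ 0.56 -0.    0.58]
10 [ 1.06 -0.    1.2 ]
15 [ 1.51 -0.    1.87]
20 [ 1.9  -0.    2.57]
25 [ 2.22 -0.    3.31]
30 [ 2.48 -0.    4.07]
35 [ 2.67 -0.    4.84]
40 [ 2.8  -0.    5.64]
45 [ 2.85 -0.    6.44]
50 [ 2.84 -0.    7.24]
```

Request:
send_rows:
  series: "0 0 0 0 1.7 -0.1 -1;0 0 0 0 3.4 -0.1 -1;0 0 0 0 5.1 -0.1 -1;0 0 0 0 6.6 -0.1 -1;0 0 0 0 7.8 -0.1 -1;0 0 0 0 8.6 -0.1 -1;0 0 0 0 9.1 -0.1 -1;0 0 0 0 9.6 -0.1 -1;0 0 0 0 10.1 -0.1 -1;0 0 0 0 10.2 -0.1 -1"

```text
time_s: 3.48
ee_pos: [0.6437, 0.0502, 0.0589]
eef_rot: [-1.571, 0.0, 1.316]
force: [-4.1, -2.4, 7.4]
grip_width: 0.0004
```

Request:
send_rows:
  series: "0 0 0 0 0.05 0 -1;0 0 0 0 0.1 0 -1;0 0 0 0 0.1 0 -1;0 0 0 0 0.1 0 -1;0 0 0 0 0.1 0 -1;0 0 0 0 0.1 0 -1;0 0 0 0 0.1 0 -1;0 0 0 0 0.1 0 -1;0 0 0 0 0.1 0 -1;0 0 0 0 0.1 0 -1"

```text
time_s: 4.32
ee_pos: [0.6437, 0.0501, 0.0587]
eef_rot: [-1.572, 0.0, 1.316]
force: [-6.3, -1.5, 7.4]
grip_width: 0.0005
```

Request:
send_rows:
  series: "0 -0.45 0 0.26 0.05 0.25 -1;0 -0.9 0 0.51 0.05 0.52 -1;0 -1.35 0 0.74 0.05 0.79 -1;0 -1.8 0 0.97 0.05 1.07 -1;0 -2.25 0 1.18 0.05 1.36 -1;0 -2.7 0 1.38 0.05 1.66 -1;0 -3.15 0 1.57 0.05 1.97 -1;0 -3.6 0 1.75 0.05 2.28 -1;0 -4.05 0 1.92 0.05 2.61 -1;0 -4.5 0 2.07 0.05 2.94 -1"

```text
time_s: 5.15
ee_pos: [0.6212, 0.0778, 0.0586]
eef_rot: [-1.574, 0.001, 1.711]
force: [-0.1, -1.4, 8.2]
grip_width: 0.0005
```

```bash
python3 - <<'E'
from h import *
o=get_obs();im=camera("wrist");cv2.imwrite("pics/w2.png",im[:,:,::-1])
print(o['ee_pos'],o['force'],o['moment'],o['qpos'][5])
c=cam("wrist",o)
E
```

```text
[0.62119207 0.07781145 0.05863554] [-0.06897286 -1.38978035  8.15870826] [-0.32955935  0.17160997 -0.0170088 ] -1.6440873057086638
```

View pics/w2.png

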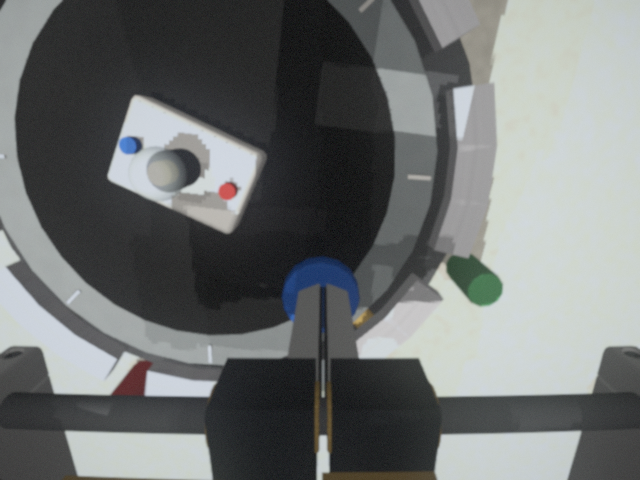

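The table follows: the cap sits at (321,290) centred under the tips, the key is between the holes, and the green post is ahead at (478,283). I continue with the same arc.

Request:
send_rows:
  series: "0 -0.45 0 0.26 0 0.25 -1;0 -0.9 0 0.51 0 0.52 -1;0 -1.35 0 0.74 0 0.79 -1;0 -1.8 0 0.97 0 1.07 -1;0 -2.25 0 1.18 0 1.36 -1;0 -2.7 0 1.38 0 1.66 -1;0 -3.15 0 1.57 0 1.97 -1;0 -3.6 0 1.75 0 2.28 -1;0 -4.05 0 1.92 0 2.61 -1;0 -4.5 0 2.07 0 2.94 -1"

```text
time_s: 6.03
ee_pos: [0.5896, 0.0949, 0.0589]
eef_rot: [-1.575, 0.001, 2.103]
force: [2.2, 3.5, 7.4]
grip_width: 0.0006
```

```bash
python3 - <<'E'
from h import *
o=get_obs();im=camera("wrist");cv2.imwrite("pics/w3.png",im[:,:,::-1])
print(o['time_s'],o['ee_pos'],o['force'],o['moment'],o['qpos'][5])
im=camera("top");cv2.imwrite("pics/t3.png",cv2.resize(im[120:310,220:420,::-1],None,fx=3,fy=3))
t=np.array([.5622,.0071]);v=o['ee_pos'][:2]-t
print('tcp angle',np.degrees(np.arctan2(v[1],v[0])-.4998),'r',np.hypot(*v))
ce,st=blob(im,*B,(260,165,320,210));print(ce,st)
c=cam("wrist",o);im=cv2.imread("pics/w3.png")[:,:,::-1].copy()
ce,st=blob(im,*B,(265,230,380,360));print(ce,st)
E
```

```text
6.0333 [0.58961898 0.09491854 0.05887481] [2.23164799 3.4755309  7.39440427] [ 0.66173891 -0.2433144  -0.0299094 ] -2.0056675560401303
tcp angle 44.02399548691514 r 0.09199944153171799Traceback (most recent call last):
  File "<stdin>", line 7, in <module>
  File "h.py", line 19, in blob
    n,_,st,ce=cv2.connectedComponentsWithStats(m);i=1+np.argmax(st[1:,4]);return ce[i],st[i]
                                                      ~~~~~~~~~^^^^^^^^^^
    return _wrapfunc(a, 'argmax', axis=axis, out=out, **kwds)
    return bound(*args, **kwds)
ValueError: attempt to get argmax of an empty sequence
```

View pics/w3.png

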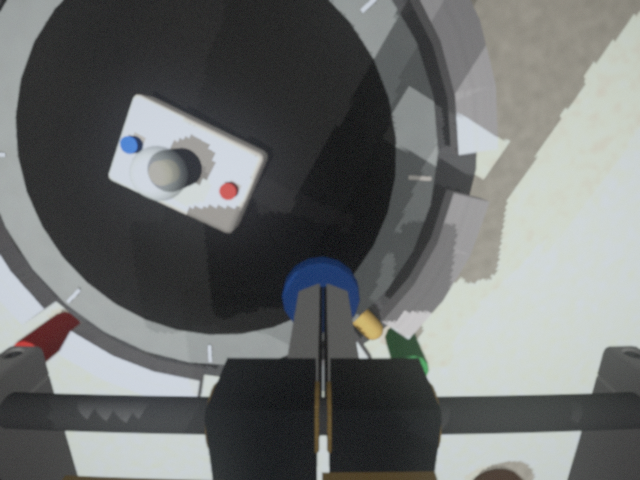

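The tips are at 44°, where the estimated tolerance is about ±2.3°, and the key at (368,323) points beside the green post. I let it up slowly.

Request:
send_rows:
  series: "0 0 0 0 -0.15 0 -1;0 0 0 0 -0.3 0 -1;0 0 0 0 -0.5 0 -1;0 0 0 0 -0.7 0 -1;0 0 0 0 -0.9 0 -1;0 0 0 0 -1.1 0 -1;0 0 0 0 -1.3 0 -1;0 0 0 0 -1.6 0 -1;0 0 0 0 -2.2 0 -1;0 0 0 0 -3 0 -1"

```text
time_s: 6.97
ee_pos: [0.5878, 0.0941, 0.0869]
eef_rot: [-1.569, -0.0, 2.101]
force: [0.1, -0.4, 0.6]
grip_width: 0.001
```

Request:
send_rows:
  series: "0 0 0 0 -1 0 -1;0 0 0 0 -2.5 0 -1;0 0 0 0 -4.5 0 -1;0 0 0 0 -6 0 -1;0 0 0 0 -7 0 -1;0 0 0 0 -7 0 -1;0 0 0 0 -7 0 -1;0 0 0 0 -7 0 -1;0 0 0 0 -7 0 -1;0 0 0 0 -7 0 -1"

```text
time_s: 7.8
ee_pos: [0.588, 0.0943, 0.1561]
eef_rot: [-1.569, -0.001, 2.101]
force: [0.0, 0.4, -0.2]
grip_width: 0.0007
```

```bash
python3 - <<'E'
from h import *
o=get_obs();im=camera("wrist");cv2.imwrite("pics/w4.png",im[:,:,::-1]);c=cam("wrist",o)
print(o['time_s'],o['ee_pos'],o['force'])
h=cv2.cvtColor(im,cv2.COLOR_RGB2HSV);m=cv2.inRange(h,*B)
n,_,st,ce=cv2.connectedComponentsWithStats(m)
i=1+np.argmax(st[1:,4]);print(ce[i],st[i])
for z in(.072,.062):
    f=c['K'][0,0];t=np.array([.5622,.0071]);x=cast(c,ce[i],z);v=x[:2]-t
    depth=(c['R']@x+c['t'])[2]
    print(z,x,'angle',np.degrees(np.arctan2(v[1],v[0])-.4998),'r',np.hypot(*v),'width px expected',f*.042/depth)
E
```

```text
7.8 [0.58798615 0.09430512 0.15605308] [ 0.01941065  0.38208672 -0.2305611 ]
[320.36784622 250.11096549] [ 294  223   54   55 2289]
0.072 [0.5883222  0.09289758 0.072     ] angle 44.43000930733278 r 0.08968608759773031 width px expected 56.39602942005329
0.062 [0.59108129 0.09445758 0.062     ] angle 43.06916887871086 r 0.09200801968662398 width px expected 54.336686564341925
```

View pics/w4.png

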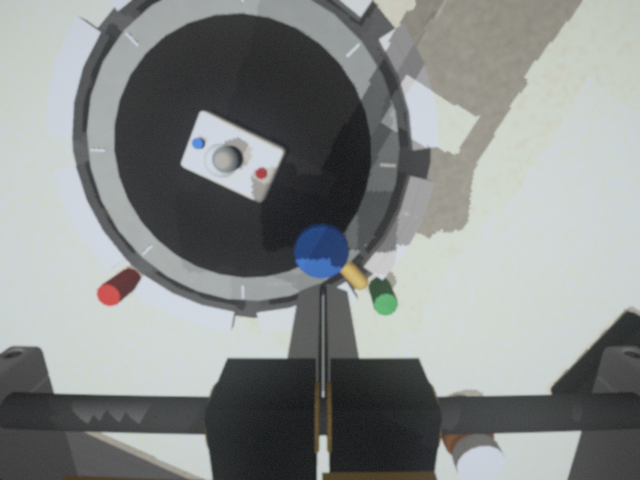

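The cap at (320,250) has its key in the slot by the green post at (383,296), and the lamp is unmoved on the table. I move away and check from the fixed cameras.

Request:
send_rows:
  series: "0 0 0 0 -2 0 -1;0 0 0 0 -5 0 -1;0 0 0 2 -8 0 -1;0 0 0 5 -10 0 -1;0 0 0 8.5 -10 0 -1;0 0 0 12 -10 0 -1;0 0 0 15.5 -10 0 -1;0 0 0 19 -10 0 -1;0 0 0 22.5 -10 0 -1;0 0 0 26 -10 0 -1"

```text
time_s: 8.68
ee_pos: [0.4556, 0.3198, 0.2568]
eef_rot: [-1.571, 0.0, 2.101]
force: [0.6, 0.3, -0.4]
grip_width: 0.0006
```

Request:
send_rows:
  series: "0 0 0 2 0 0 -1;0 0 0 4 0 0 -1;0 0 0 5 0 0 -1;0 0 0 5 0 0 -1;0 0 0 5 0 0 -1;0 0 0 5 0 0 -1;0 0 0 5 0 0 -1;0 0 0 5 0 0 -1;0 0 0 5 0 0 -1;0 0 0 5 0 0 -1"

```text
time_s: 9.52
ee_pos: [0.4317, 0.3614, 0.257]
eef_rot: [-1.571, 0.0, 2.101]
force: [0.4, 0.3, -0.7]
grip_width: 0.0004
```

```bash
python3 - <<'E'
from h import *
o=get_obs();print(o['time_s'],o['ee_pos'],o['force'])
L={}
for n,b0,b1 in(("top",(280,165,320,200),(255,180,300,225)),("scene",(345,230,375,255),(345,210,385,255))):
    im=camera(n);cv2.imwrite(f"pics/{n}5.png",im[:,:,::-1]);c=cam(n)
    im0=cv2.imread(f"pics/{n}0.png")[:,:,::-1].copy()
    for k,i,b in((0,im0,b0),(1,im,b1)):
        try: ce,st=blob(i,*B,b);print(n,k,ce,st);L[n,k]=(ce,c)
        except Exception as e: print(n,k,e)
t=np.array([.5622,.0071])
for k in(0,1):
    if ("top",k) in L and ("scene",k) in L:
        for z in np.arange(.05,.08,.005):
            a,b=(cast(L[n,k][1],L[n,k][0],z) for n in("top","scene"));v=a[:2]-t
            print(k,z.round(3),a[:2].round(4),b[:2].round(4),'gap',np.linalg.norm(a-b).round(4),'ang',np.degrees(np.arctan2(v[1],v[0])-.4998).round(1))
a=cv2.imread("pics/top5.png")[130:310,230:410];b=cv2.imread("pics/scene5.png")[190:310,240:400]
cv2.imwrite("pics/c5.png",np.hstack([cv2.resize(a,(400,400)),cv2.resize(b,(400,400))]))
E
```

```text
9.5167 [0.43166619 0.36137251 0.25698465] [ 0.39185201  0.33661117 -0.70180679]
top 0 [299.68881119 182.24475524] [291 173  19  19 286]
top 1 [279.81666667 207.26666667] [271 198  19  20 300]
scene 0 [358.72222222 241.77314815] [350 235  19  15 216]
scene 1 [353.84705882 224.40588235] [346 219  17  12 170]
0 0.05 [0.6455 0.0511] [0.6282 0.0665] gap 0.0232 ang -0.8
0 0.055 [0.6446 0.051 ] [0.6323 0.0613] gap 0.0161 ang -0.6
0 0.06 [0.6438 0.0509] [0.6363 0.0561] gap 0.0091 ang -0.4
0 0.065 [0.6429 0.0508] [0.6404 0.0509] gap 0.0025 ang -0.2
0 0.07 [0.642  0.0507] [0.6445 0.0457] gap 0.0055 ang -0.0
0 0.075 [0.6412 0.0505] [0.6486 0.0405] gap 0.0125 ang 0.2
1 0.05 [0.5919 0.0955] [0.5753 0.1114] gap 0.023 ang 42.8
1 0.055 [0.5913 0.0951] [0.5798 0.1058] gap 0.0156 ang 43.1
1 0.06 [0.5906 0.0948] [0.5843 0.1002] gap 0.0083 ang 43.4
1 0.065 [0.59   0.0945] [0.5889 0.0946] gap 0.0012 ang 43.7
1 0.07 [0.5894 0.0942] [0.5934 0.0891] gap 0.0065 ang 44.0
1 0.075 [0.5888 0.0939] [0.5979 0.0835] gap 0.0139 ang 44.4
```

View pics/c5.png

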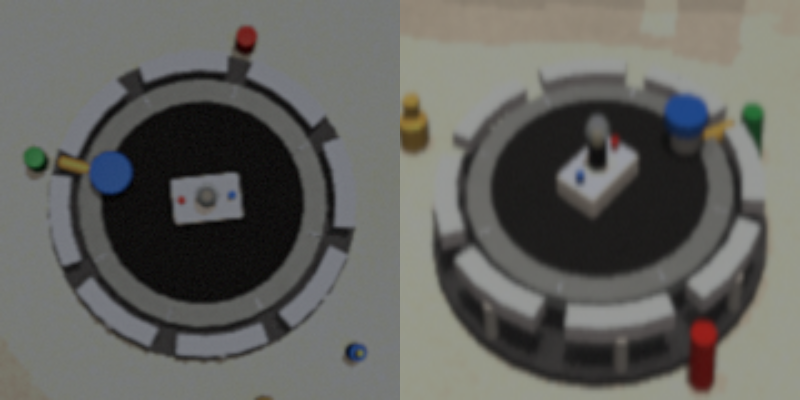

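The crops show the cap standing up with its key in the slot by the green post. The triangulated height matches the start, at about 0.066 m in both. The angle is about 44° and the lamp is upright and central.

```bash
python3 -c "
from station import *
print(hand_in())"
```

```text
the job is handed in; nothing more can be done
None
```

I pressed the plunger about 13 mm down with the closed fingertips and pushed it round 45° anticlockwise to the hole by the green post. I then let it spring up, moved the arm clear and handed the job in at about 9.6 s; `hand_in()` gives no verdict.

- **Turntable and plunger:** My last checks put the turntable about 44° from the first hole, against a limit of about ±3.4°. The cap is back at its starting height, and its key is visible in the slot beside the green post.
- **Lamp and surroundings:** The lamp stands upright in the middle. I never aimed near any bystander, but I did not measure their positions again afterwards.
- **Robot:** The force reading was near zero at the end, with the arm well clear of everything.
- **Disagreement:** The position fit from the wrist camera differed from the top camera's by about 4 mm, because only the top of the red post was picked up. I used the average of the two to set the arc, which was within tolerance.

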